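# Restack a nested parts bin on its ledges

## Task

Two stack-nest parts bins stand nested on the bench, a saxophone rod in the lower one; stack them instead, so that both can be used. Lift the upper bin out, turn it half a turn and set it on the lower one: its tongue hooked in under the strap of the lower bin, all its feet fully down on the ledges, level, and let go. Leave the lower bin about where it stands with the rod in it, and do not push or knock over the mouthpiece, the can or the screwdriver beside it.

Things in the scene. Friction and masses are not known exactly. Their poses are not given: they have to be found in the camera images.
- upper_bin: Upper of two equal grey steel bins, 180 long (x) x 66 wide (y) x 80 mm, 0.5 kg. Origin: underside centre, z up, +x the strap end. From z 38 to 80 a collar, 180 x 66 mm with upright sides (grip across its width at mid-length); below it the body, 148 x 53 mm. At -x a tongue, 22 wide, z 1 to 5, sticks 11.5 mm out of the body (x -74 to -85.5), under the collar's overhang.
- lower_bin: The same bin, loose on the bench, about 0.6 kg (slides if pushed with 3 to 5 N). Nested (both the same way round) the upper origin is 42 mm above this one; stacked (upper turned half a turn, origins in line) 60 mm. Inside the collar: 4 ledges at z 60, x 49 to 67 and -39 to -21, 19 mm and more from the mid-line; side guides and upright corner stops (those at -x up to z 79) leave the seated body 2 mm play.
- upper_tongue (a point): Tip of the upper bin's tongue, mid-thickness (on the bin at x -85.5, y 0, z 3 mm).
- lower_strap (a point): Inner lower edge, at mid-width, of the lower bin's strap: a flat bar across its +x end, x 78 to 88, z 68 to 72 mm, full width. Under its middle (y -16 to 16) is the pocket for the tongue, closed by the collar at x 87.5, open below. In place, the tongue reaches 7.5 mm in under this edge with 3 mm of air above it: it cannot be put in from straight above, only with that end low, from the middle of the bin outward.
- sax_rod: Silver saxophone hinge rod, 25 x 100 x 9 mm, lying along the lower bin's floor (floor top 2.5 mm above the bin's underside), under the upper bin. Origin: its underside centre.
- mouthpiece: Bystander: black mouthpiece standing upright, 34 x 31 x 80 mm, loose, 13 cm or more from the middle of the bins, off their long side. Origin: underside centre.
- film_can: Bystander: small black can standing upright, 32 mm across, 49 mm high, loose, past the tongue end of the nested bins. Origin: underside centre.
- screwdriver: Bystander: screwdriver with a green-grey handle lying on the bench, 157 mm long, loose, beyond the long side of the bins. Origin: underside centre.

How it is judged:
On the way:
1. the upper bin is lifted clear out of the lower one (z of upper_bin in the frame of lower_bin above 0.085 m), for 0.1 s.
At the end, for the whole second after the job is handed in: Upper bin released, still, half a turn round, on the lower bin's ledges (60 -2/+3 mm up), level within 0.03 rad, tongue tip under the strap (81.5 to 88.5 mm from the lower centre, 6 mm of mid-line, 60 to 66 mm up); lower bin level, within 50 mm of its start, rod still on its floor (x of upper_tongue in the frame of lower_bin between 0.0815 and 0.0885 m and y of upper_tongue in the frame of lower_bin between -0.006 and 0.006 m and z of upper_tongue in the frame of lower_bin between 0.06 and 0.066 m and z of upper_bin in the frame of lower_bin between 0.058 and 0.063 m and angle between the z axis of upper_bin and the z axis of lower_bin, either way round below 0.03 rad and angle between lower_bin's own z axis and vertical below 0.03 rad and distance of lower_bin from where it was at the start of the episode below 0.05 m and x of sax_rod in the frame of lower_bin between -0.05 and 0.05 m and y of sax_rod in the frame of lower_bin between -0.025 and 0.025 m and z of sax_rod in the frame of lower_bin between -0.005 and 0.02 m and linear speed of each of upper_bin, lower_bin below 0.02 m/s); the robot touches nothing.
It fails at once if the upright black mouthpiece is pushed more than 25 mm or knocked over (distance of mouthpiece from where it was at the start of the episode above 0.025 m or angle between mouthpiece's own z axis and vertical above 0.6 rad).
It fails at once if the small black can is pushed more than 25 mm or knocked over (distance of film_can from where it was at the start of the episode above 0.025 m or angle between film_can's own z axis and vertical above 0.6 rad).
It fails at once if the screwdriver is pushed more than 25 mm (distance of screwdriver from where it was at the start of the episode above 0.025 m).
It fails at once if the lower bin is tipped by more than 0.35 rad (angle between lower_bin's own z axis and vertical above 0.35 rad).
It also fails if it takes over 40 s, if anything falls off the work surface, if the arm or the gripper's body presses on something with over 40 N, if the wrist force passes 120 N, or if a joint passes its speed limit or range.

## Robot

A 6-joint arm with a two-finger parallel gripper is mounted at the origin on a cart in front of the work surface, level with it; the furniture and walls round the work are solid. World frame = base frame: x ahead of the robot, y to its left, z up, the work surface at z = 0. Lengths are in m, angles in rad, forces in N, time in s.
With the tool pointing down it reaches from about 0.35 to 0.775 m from the base axis. Payload 7.3 kg.
Tool frame: the origin (TCP) lies at the very end of the fingers, on their centre line; the grasp point (between the pads) lies robot.pinch_z behind it (robot.pinch_z is the distance from the TCP to the grasp point, in m); y points along the fingers, z is the direction in which the jaws open and shut, and the axes are right-handed (so a half turn about y gives the same grasp; the last joint's range is limited). The gripper opens to 92 mm and grips with 3 to 60 N. Pads are 19 mm wide; open, the fingers measure 130 mm over their backs; the gripper's body (75 mm by 190 mm) begins 47 mm behind the grasp point.
Start: joints at [-1.376, 0.342, 1.524, -0, 1.275, -0.146], TCP at [0.175, -0.495, 0.227] pointing down, gripper open.
Joint ranges: [-2.53, 2.53], [-0.77, 2.02], [0.04, 2.7], [-1, 4.14], [0.28, 2.66], [-3.11, 3.11]. Speed limits (rad/s): [2.57, 2.57, 3.14, 3.14, 3.14, 3.14].

## Interface

Orientations are given as [roll, pitch, yaw] about the fixed x, y, z axes, in that order (R = Rz(yaw) Ry(pitch) Rx(roll)).
In Python, from cell import status, viewer, robot gives the robot as it stands. The module is installed in compiled form; this text tells all that it offers.
- The arm moves only by the shell command python3 -m pendant 'ROWS' [FORCE]. ROWS is JSON, a list that holds one entry, the list of rows, each a list of 7 numbers: the shift along the tool's x, y, z in cm, then the turn, a rotation vector about the tool's x, y, z in rad, then the finger opening in cm, from 0 to 9.18. A call has 1 to 20 rows; each row is the pose to reach, as a shift and turn from the pose commanded when the call began, along the tool's axes at that moment; what a row does not reach only later rows make up. A row lasts 1/10 s, in which the tool goes at most 50 mm and 8.59 degrees, less where a joint would pass 70% of its speed; a pose out of reach is approached as far as the arm can. A call with a gripper value outside its range is refused whole. The fingers move at their own pace and stop on an object; FORCE is the grip in N (left out, the last holds). Time passes only in rows, so rows that repeat a pose let the fingers close. It gives the time, the measured TCP pose, the force and the opening at its end, in the units of the state.
- status.observe(): the state, without advancing time (a new reading comes with each control period).
- viewer.read_camera(name): name is "scene" or "top" or "wrist"; returns a dict with "image" (480x640x3 uint8, red, green, blue), "range_z" (480x640 float32, m along the optical axis (not along the pixel's ray), 0 where there is no reading), "fx", "fy", "cx", "cy" (pixels), "camera_from_world" (4x4, takes a point from world to camera coordinates). Camera axes: x right, y up, looking along -z (the intrinsics and any distortion apply to the point x, -y, -z); pixel columns grow to the right and rows downward; lengths in m; the calibration is good to about 2 mm. A picture is of the moment at which its call begins.
- robot.hand_in(): hands the job in, once; it reports no verdict.
The state is a dict: "time": time; "qpos": joint angles; "qvel": joint speeds; "joint_efforts": joint torques, N m; "tool_pos": TCP position; "tool_rot": TCP orientation; "contact_force": force on the tool from outside, world axes, zero at the start; "torque": the same for the moment, N m; "opening": finger opening in m.
Only numpy, scipy, OpenCV 4.12 (cv2) and the standard library are available. Lean on these libraries where they do the work, as an engineer would, in place of code of your own. Each camera call takes 0.05 s, during which the arm holds its last target. There are 200 camera calls.

## Working session

There is one attempt and no reset: what is moved stays moved. The work goes in short steps, Python scripts to look and compute and a shell command to move; the robot and the scene stay as the last step left them, time stands still between calls to the robot, and variables do not carry over. Pictures are saved under pics/ and viewed, about 8 in all and at most 12, crops included, and the job is handed in when it is done.

```bash
mkdir -p pics; cat > h.py <<'E'
import numpy as np, cv2
from cell import status, viewer, robot
from scipy.spatial.transform import Rotation as R
def cam(n):
    d=viewer.read_camera(n); return d
def cloud(d):
    v,u=np.mgrid[0:480,0:640]; z=d["range_z"]
    p=np.stack([(u-d["cx"])/d["fx"]*z,-(v-d["cy"])/d["fy"]*z,-z,np.ones_like(z)],-1)
    w=p@np.linalg.inv(d["camera_from_world"]).T
    w=w[...,:3]; w[z==0]=np.nan
    return w
def save(d,n): cv2.imwrite("pics/"+n+".png",d["image"][...,::-1])
E
python3 - <<'E'
from h import *
s=status.observe(); print({k:np.round(v,4) for k,v in s.items()}, robot.pinch_z)
for n in("top","scene"):
    d=cam(n); save(d,n+"0"); w=cloud(d); np.save(n+"0.npy",w)
    C=np.linalg.inv(d["camera_from_world"]); print(n,np.round(C,3),d["fx"],[k for k in d])
E
```

```text
{'time': np.float64(0.0), 'qpos': array([-1.376 ,  0.3427,  1.525 , -0.    ,  1.2754, -0.146 ]), 'qvel': array([ 0.0008,  0.0007, -0.0002, -0.0001, -0.0004,  0.0014]), 'joint_efforts': array([-5.00000e-04, -4.31249e+01, -2.44225e+01,  7.17000e-02,
        5.61000e-02, -1.00000e-04]), 'tool_pos': array([ 0.1754, -0.4944,  0.2261]), 'tool_rot': array([-1.5723e+00,  2.0000e-04, -2.8008e+00]), 'contact_force': array([ 0.1476, -0.3757,  0.2347]), 'torque': array([0.0203, 0.0522, 0.0236]), 'opening': np.float64(0.0915)} 0.0188
top [[-0.023  0.998 -0.057  0.552]
 [-0.999 -0.025 -0.02   0.267]
 [-0.022  0.057  0.998  0.909]
 [ 0.     0.     0.     1.   ]] 584.3116271906378 ['image', 'range_z', 'fx', 'fy', 'cx', 'cy', 'camera_from_world']
scene [[-0.771  0.44  -0.461  0.13 ]
 [-0.637 -0.526  0.564  0.839]
 [ 0.006  0.728  0.686  0.78 ]
 [ 0.     0.     0.     1.   ]] 614.9245154672147 ['image', 'range_z', 'fx', 'fy', 'cx', 'cy', 'camera_from_world']
```

View pics/top0.png

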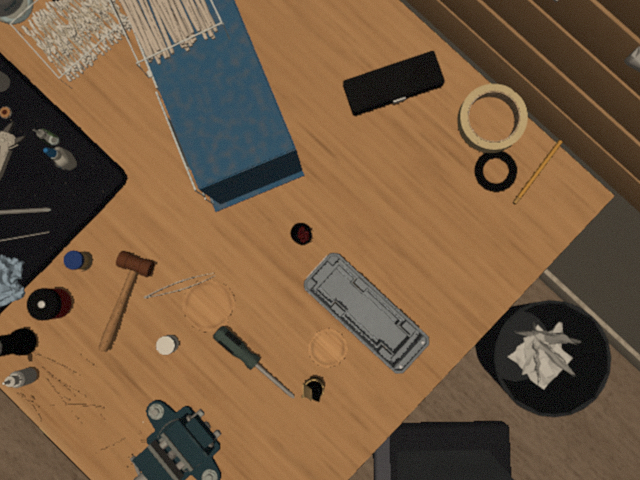

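View pics/scene0.png

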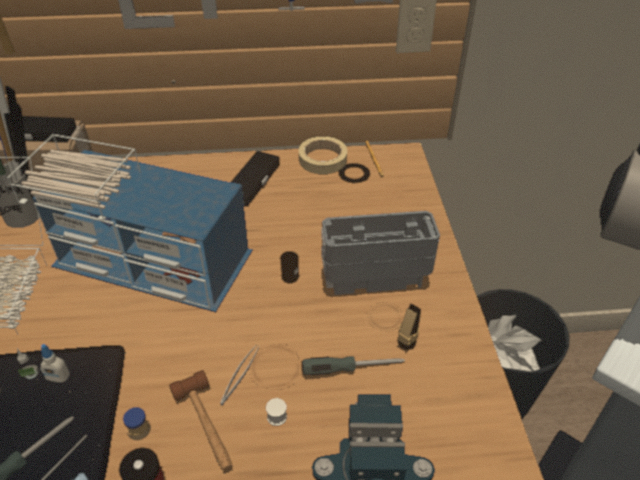

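The top view shows the nested bins from (328,262) to (408,360). The can (301,233) is at the upper-left end, so the tongue end is there and the strap end (+x) is lower right. The screwdriver is at (250,360) and the mouthpiece at (314,388).

```bash
cat > fit.py <<'E'
from h import *
def fit(w,zlo,zhi,box=None):
    m=(w[...,2]>zlo)&(w[...,2]<zhi)
    if box is not None: m&=(w[...,0]>box[0])&(w[...,0]<box[1])&(w[...,1]>box[2])&(w[...,1]<box[3])
    p=w[m]; r=cv2.minAreaRect((p[:,:2]*1000).astype(np.float32))
    return len(p),r,cv2.boxPoints(r),np.median(p[:,2])
E
python3 - <<'E'
from fit import *
T=np.load("top0.npy");S=np.load("scene0.npy")
for y,x in((233,301),(388,314),(330,330),(262,328),(360,408),(345,235),(390,290)): print((x,y),np.round(T[y,x],4))
c=T[311,368]; print("c",c)
box=(c[0]-.13,c[0]+.13,c[1]-.13,c[1]+.13)
for n,w in(("T",T),("S",S)):
  for a,b in((.112,.135),(.06,.078)): print(n,a,fit(w,a,b,box))
E
```

```text
(301, 233) [0.6291 0.318  0.0156]
(314, 388) [0.4016 0.3015 0.0616]
(330, 330) [ 0.4788  0.2773 -0.    ]
(328, 262) [0.5811 0.2768 0.0832]
(408, 360) [0.4458 0.1721 0.1147]
(235, 345) [0.4615 0.4207 0.025 ]
(290, 390) [ 0.388   0.3412 -0.0016]
c [0.50894946 0.22014726 0.04418556]
T 0.112 (1554, ((510.8055114746094, 227.0067138671875), (181.99789428710938, 66.36941528320312), 46.04004669189453), array([[423.75092, 184.53873],
       [471.52527, 138.46805],
       [597.8601 , 269.4747 ],
       [550.08575, 315.54538]], dtype=float32), np.float64(0.12125148830305071))
T 0.06 (315, ((466.179931640625, 265.4685974121094), (149.93603515625, 174.89535522460938), 45.4062614440918), array([[351.27502, 273.47852],
       [475.81848, 150.68881],
       [581.08484, 257.45868],
       [456.54138, 380.24838]], dtype=float32), np.float64(0.069519872133185))
S 0.112 (1682, ((512.3856811523438, 230.32052612304688), (182.0664825439453, 71.96939849853516), 45.508872985839844), array([[422.91968, 190.59918],
       [474.25967, 140.16312],
       [601.8517 , 270.04187],
       [550.5117 , 320.47794]], dtype=float32), np.float64(0.11935139586555094))
S 0.06 (1303, ((486.75146484375, 235.61985778808594), (157.95982360839844, 205.59210205078125), 89.20409393310547), array([[382.86826, 158.07549],
       [588.4405 , 155.21965],
       [590.63464, 313.16425],
       [385.06244, 316.02008]], dtype=float32), np.float64(0.07068362325724942))
```

```bash
cat >> h.py <<'E'
# lower bin +x direction u (world), jaw axis lateral
def pose(): s=status.observe(); return np.array(s["tool_pos"]),R.from_euler("xyz",s["tool_rot"]),s
def tgt(p,jaw,tilt=0,about=None):
    """jaw: world angle of tool z; tilt: rotation about tool z"""
    return np.array(p),R.from_euler("z",jaw-np.pi/2)*R.from_euler("x",-np.pi/2)*R.from_euler("z",tilt)
def go(p,r):
    p0,r0,s=pose(); print("shift cm",np.round(r0.inv().apply(p-p0)*100,2),"rot",np.round((r0.inv()*r).as_rotvec(),3), "F",np.round(s["contact_force"],1),"t",round(float(s["time"]),2))
E
python3 -c "
from h import *
go(*tgt([.512,.228,.20],-.771))"
```

```text
shift cm [-55.87   2.7  -56.84] rot [ 0.001 -0.459 -0.001] F [ 0.1 -0.4 -0. ] t 0.1
```

```bash
python3 -m pendant '[[[-55.87,2.7,-56.84,0,-0.459,0,9.18],[-55.87,2.7,-56.84,0,-0.459,0,9.18],[-55.87,2.7,-56.84,0,-0.459,0,9.18],[-55.87,2.7,-56.84,0,-0.459,0,9.18],[-55.87,2.7,-56.84,0,-0.459,0,9.18],[-55.87,2.7,-56.84,0,-0.459,0,9.18],[-55.87,2.7,-56.84,0,-0.459,0,9.18],[-55.87,2.7,-56.84,0,-0.459,0,9.18],[-55.87,2.7,-56.84,0,-0.459,0,9.18],[-55.87,2.7,-56.84,0,-0.459,0,9.18],[-55.87,2.7,-56.84,0,-0.459,0,9.18],[-55.87,2.7,-56.84,0,-0.459,0,9.18],[-55.87,2.7,-56.84,0,-0.459,0,9.18],[-55.87,2.7,-56.84,0,-0.459,0,9.18],[-55.87,2.7,-56.84,0,-0.459,0,9.18],[-55.87,2.7,-56.84,0,-0.459,0,9.18],[-55.87,2.7,-56.84,0,-0.459,0,9.18],[-55.87,2.7,-56.84,0,-0.459,0,9.18],[-55.87,2.7,-56.84,0,-0.459,0,9.18],[-55.87,2.7,-56.84,0,-0.459,0,9.18]]]'
python3 - <<'E'
from fit import *
d=cam("wrist"); save(d,"w1"); w=cloud(d)
print(fit(w,.112,.135,(.38,.64,.1,.36)))
go(*tgt([.512,.228,.20],-.771)); print(pose()[2]["qpos"])
E
```

```text
time: 2.1
tool_pos: [0.5118, 0.2264, 0.1999]
tool_rot: [-1.571, -0.0, -2.343]
contact_force: [-0.3, 0.1, -0.0]
opening: 0.0917
(4570, ((511.3236999511719, 228.57904052734375), (181.58103942871094, 66.5856704711914), 45.97215270996094), array([[424.28595, 186.43924],
       [472.16116, 140.16168],
       [598.36145, 270.71884],
       [550.4862 , 316.9964 ]], dtype=float32), np.float64(0.12105771883080915))
shift cm [-0.11  0.   -0.1 ] rot [-0.    -0.002 -0.   ] F [0.1 0.3 0.6] t 2.15
[ 2.79722168e-01  4.27179710e-01  1.46921489e+00 -2.34602954e-04
  1.24503977e+00  1.05237494e+00]
```

View pics/w1.png

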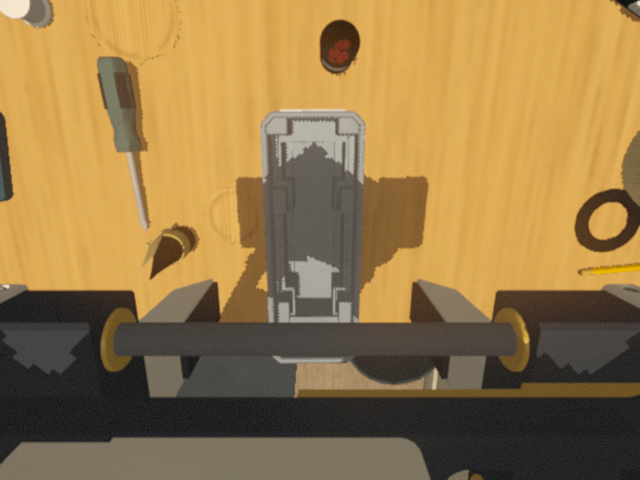

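The wrist view shows the bin collar from (265,115) to (355,360), with the can at (340,45), the mouthpiece at (175,245) and the screwdriver at (135,140). Both fits agree on a centre of (0.511, 0.228) and a long axis at 46°. Next I descend and grip.

```bash
python3 -c "
from h import *
go(*tgt([.5113,.2284,.085],-.769))"
```

```text
shift cm [-0.09 11.5  -0.18] rot [-0.    -0.004 -0.   ] F [0.1 0.3 0.6] t 2.15
```

```bash
python3 -m pendant '[[[-0.09,3.5,-0.18,0,-0.004,0,9.18],[-0.09,6.5,-0.18,0,-0.004,0,9.18],[-0.09,9.5,-0.18,0,-0.004,0,9.18],[-0.09,11.5,-0.18,0,-0.004,0,9.18],[-0.09,11.5,-0.18,0,-0.004,0,9.18],[-0.09,11.5,-0.18,0,-0.004,0,5.5],[-0.09,11.5,-0.18,0,-0.004,0,5.5],[-0.09,11.5,-0.18,0,-0.004,0,5.5],[-0.09,11.5,-0.18,0,-0.004,0,5.5],[-0.09,11.5,-0.18,0,-0.004,0,5.5],[-0.09,11.5,-0.18,0,-0.004,0,5.5],[-0.09,11.5,-0.18,0,-0.004,0,5.5]]]' 40
python3 - <<'E'
from fit import *
d=cam("wrist"); w=cloud(d); print(fit(w,.112,.135,(.38,.64,.1,.36))[1])
print(np.round(pose()[2]["tool_pos"],4))
E
```

```text
time: 3.35
tool_pos: [0.5123, 0.2295, 0.0859]
tool_rot: [-1.569, 0.002, -2.338]
contact_force: [1.5, -1.8, 5.1]
opening: 0.0658
((533.5445556640625, 254.30947875976562), (115.25298309326172, 101.06998443603516), 48.68285369873047)
[0.5123 0.2296 0.0859]
```

```bash
python3 -m pendant '[[[0,-0.5,0,0,0,0,5.5],[0,-1,0,0,0,0,5.5],[0,-1.5,0,0,0,0,5.5],[0,-2,0,0,0,0,5.5],[0,-3,0,0,0,0,5.5],[0,-4.5,0,0,0,0,5.5],[0,-6,0,0,0,0,5.5],[0,-8,0,0,0,0,5.5],[0,-10,0,0,0,0,5.5],[0,-13,0,0,0,0,5.5],[0,-15,0,0,0,0,5.5],[0,-15,0,0,0,0,5.5],[0,-15,0,0,0,0,5.5]]]'
python3 - <<'E'
from fit import *
d=cam("scene"); save(d,"s2"); w=cloud(d); np.save("s2.npy",w)
b=(.38,.64,.1,.36)
print(fit(w,.074,.088,b)[1:3]);
d=cam("top"); w=cloud(d);np.save("t2.npy",w)
E
```

```text
time: 4.7
tool_pos: [0.511, 0.2295, 0.2344]
tool_rot: [-1.571, -0.0, -2.338]
contact_force: [-0.7, -0.7, -6.5]
opening: 0.0659
(((472.96868896484375, 266.03662109375), (180.88015747070312, 181.48936462402344), 47.175567626953125), array([[344.93588, 261.38834],
       [478.04745, 138.02017],
       [601.00146, 270.6849 ],
       [467.88992, 394.05307]], dtype=float32))
```

View pics/s2.png

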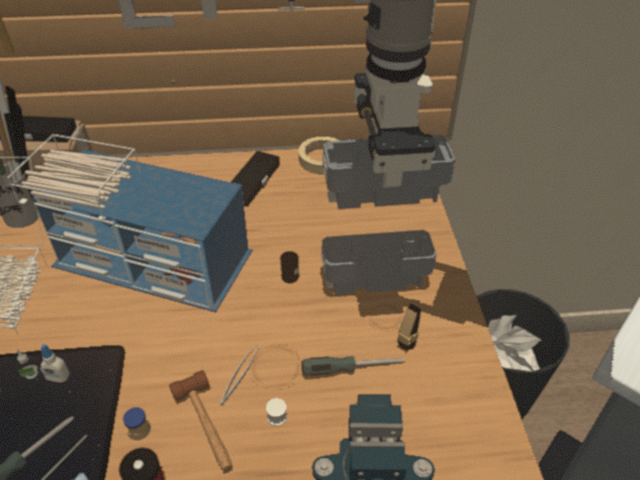

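The upper bin hangs clear at (388,172). The lower one stands at (378,262), and nothing else has moved. Now I measure both bins in the u/v frame.

```bash
cat >> fit.py <<'E'
U=np.array([np.cos(np.radians(226)),np.sin(np.radians(226))]); V=np.array([-U[1],U[0]])
def uv(w,zlo,zhi,c=(.5113,.2285),ul=.13,vl=.05):
    m=(w[...,2]>zlo)&(w[...,2]<zhi); p=w[m][:,:2]-np.array(c)
    q=np.stack([p@U,p@V],-1)*1000
    q=q[(abs(q[:,0])<ul*1000)&(abs(q[:,1])<vl*1000)]
    r=cv2.minAreaRect(q.astype(np.float32))
    return len(q),np.round(np.percentile(q,[0,1,99,100],axis=0).T,1),"rect",np.round(r[0],1),np.round(r[1],1),round(r[2],1)
E
python3 - <<'E'
from fit import *
T0=np.load("top0.npy");S0=np.load("scene0.npy");S=np.load("s2.npy");T=np.load("t2.npy")
print("T0",uv(T0,.115,.13));print("S0",uv(S0,.115,.13))
print("S2 low",uv(S,.074,.088));print("S2 up",uv(S,.262,.28));print("T2 up",uv(T,.262,.28))
print("tcp",[(pose()[0][:2]-[.5113,.2285])@U*1000,(pose()[0][:2]-[.5113,.2285])@V*1000])
E
```

```text
T0 (1335, array([[-88.2, -87.6,  91.4,  92.4],
       [-32.5, -32.3,  33.7,  33.9]]), 'rect', array([2.1, 0.7]), array([180.6,  66.4]), 0.0)
S0 (1287, array([[-92.4, -91.2,  87.5,  88.8],
       [-36.1, -34.2,  34.2,  36.1]]), 'rect', array([-1.7, -0.5]), array([ 72. , 181.4]), 89.5)
S2 low (1080, array([[-91.6, -91. ,  87.4,  88.7],
       [-35.8, -34.4,  34.6,  38.4]]), 'rect', array([-1.5,  0.3]), array([180.9,  73.6]), 1.2)
S2 up (1189, array([[-92. , -90.6,  88.6,  90.4],
       [-50. , -36.8,  32.5,  47.5]]), 'rect', array([-0.5, -3. ]), array([ 95.7, 185.2]), 80.6)
T2 up (700, array([[-88.6, -87.2, -30. , -28.4],
       [-34.3, -33.7,  31.9,  32.1]]), 'rect', array([-58.5,  -1.1]), array([60.2, 66.4]), 0.0)
tcp [np.float64(-0.018410940841188835), np.float64(-1.1344436739351031)]
```

```bash
for i in 1 2; do python3 -m pendant '[[[0,0,0,0,-0.1,0,5.5],[0,0,0,0,-1.571,0,5.5],[0,0,0,0,-1.571,0,5.5],[0,0,0,0,-1.571,0,5.5],[0,0,0,0,-1.571,0,5.5],[0,0,0,0,-1.571,0,5.5],[0,0,0,0,-1.571,0,5.5],[0,0,0,0,-1.571,0,5.5],[0,0,0,0,-1.571,0,5.5],[0,0,0,0,-1.571,0,5.5],[0,0,0,0,-1.571,0,5.5],[0,0,0,0,-1.571,0,5.5],[0,0,0,0,-1.571,0,5.5],[0,0,0,0,-1.571,0,5.5]]]'; done
python3 - <<'E'
from fit import *
d=cam("scene"); save(d,"s3"); S=cloud(d); np.save("s3.npy",S); T=cloud(cam("top"))
S2=np.load("s2.npy");T2=np.load("t2.npy")
for zl,zh in((.264,.278),):
  for n,w in(("S2",S2),("S3",S),("T2",T2),("T3",T)): print(n,uv(w,zl,zh,vl=.036))
go(*tgt([.511,.2295,.2344],-.769+np.pi)); print(pose()[2]["qpos"])
W=cloud(cam("wrist"));print("Wlow",uv(W,.074,.088))
E
```

```text
time: 6.2
tool_pos: [0.5112, 0.2295, 0.2341]
tool_rot: [-1.572, 0.001, -0.769]
contact_force: [1.5, 0.5, -5.6]
opening: 0.0658
time: 7.6
tool_pos: [0.5114, 0.2295, 0.2346]
tool_rot: [-1.571, 0.0, 0.801]
contact_force: [0.1, -0.5, -5.8]
opening: 0.0657
S2 (924, array([[-90.5, -90.3,  88.7,  90.4],
       [-35.9, -35.6,  32. ,  35.4]]), 'rect', array([-0.1, -0.2]), array([180.9,  71.3]), 0.1)
S3 (947, array([[-95.3, -93.5,  85.5,  86.7],
       [-35.9, -35.4,  32.5,  34.2]]), 'rect', array([-4.3, -1.1]), array([ 70., 182.]), 89.8)
T2 (697, array([[-87.5, -87.2, -30. , -28.4],
       [-34.3, -33.7,  31.9,  32.1]]), 'rect', array([-58. ,  -1.1]), array([66.6, 58.9]), 89.7)
T3 (578, array([[-90.9, -90.8, -32.9, -28.6],
       [-33.7, -33. ,  32.5,  32.7]]), 'rect', array([-59.8,  -0.5]), array([66.4, 62.3]), 89.7)
shift cm [-0.03  0.02  0.03] rot [ 0.     0.001 -0.   ] F [ 0.1  0.1 -5.1] t 7.7
[ 2.85226694e-01  4.01763316e-01  1.41095187e+00 -7.70030915e-05
  1.32898284e+00 -2.08799550e+00]Traceback (most recent call last):
  File "<stdin>", line 7, in <module>
  File "fit.py", line 13, in uv
    return len(q),np.round(np.percentile(q,[0,1,99,100],axis=0).T,1),"rect",np.round(r[0],1),np.round(r[1],1),round(r[2],1)
                           ~~~~~~~~~~~~~^^^^^^^^^^^^^^^^^^^^^^^
    return _quantile_unchecked(
        a, q, axis, out, overwrite_input, method, keepdims, weights)
    return _ureduce(a,
                    func=_quantile_ureduce_func,
    ...<5 lines>...
                    overwrite_input=overwrite_input,
                    method=method)
    r = func(a, **kwargs)
    result = _quantile(arr,
                       quantiles=q,
    ...<2 lines>...
                       out=out,
                       weights=wgt)
    slices_having_nans = np.isnan(arr[-1, ...])
                                  ~~~^^^^^^^^^
IndexError: index -1 is out of bounds for axis 0 with size 0
```

View pics/s3.png

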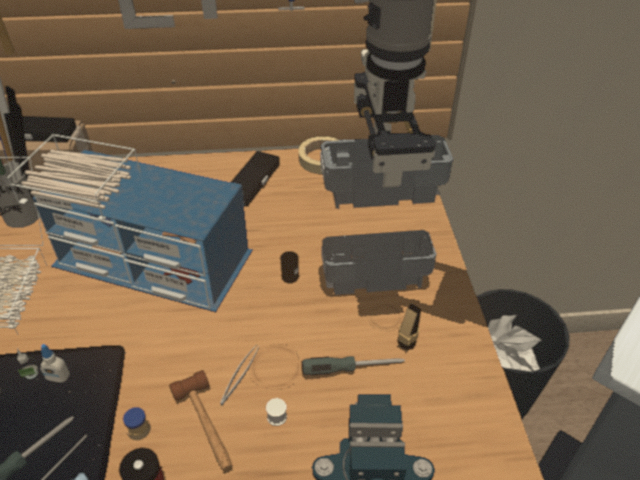

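The upper bin is turned, with the tongue end now to the right. From the pre- and post-turn difference, the bin's centre is 1.9 mm behind the TCP along u. Next come the insertion waypoints.

```bash
cat >> h.py <<'E'
def wp(x0,z0,th,c=(.5113,.2285),cu=.5,cv=0,st=1.9,ht=43.9,yaw=226.0):
    a=np.radians(yaw); Uu=np.array([np.cos(a),np.sin(a)]); Vv=np.array([-Uu[1],Uu[0]])
    k=x0+st*np.cos(th)+ht*np.sin(th)+cu; z=z0-st*np.sin(th)+ht*np.cos(th)
    p=np.append(np.array(c)+(k*Uu+cv*Vv)/1000,z/1000)
    return tgt(p,a-np.pi/2,-th)
E
python3 - <<'E'
from h import *
print("rim z", [round(float(np.nanmedian(w[(w[...,2]>.262)&(w[...,2]<.28)][:,2])),4) for w in (np.load("s2.npy"),np.load("s3.npy"),np.load("t2.npy"))])
for a in((-10,120,.25),(-10,92,.25)): print(a);go(*wp(*a))
E
```

```text
rim z [0.2703, 0.2704, 0.2691]
(-10, 120, 0.25)
shift cm [-0.4   7.26 -0.06] rot [ 0.   -0.   -0.25] F [ 1.2  0.3 -5.7] t 7.75
(-10, 92, 0.25)
shift cm [-0.4  10.06 -0.06] rot [ 0.   -0.   -0.25] F [ 1.2  0.3 -5.7] t 7.75
```

```bash
python3 -m pendant '[[[-0.4,2,-0.06,0,0,-0.12,5.5],[-0.4,5,-0.06,0,0,-0.25,5.5],[-0.4,7.3,-0.06,0,0,-0.25,5.5],[-0.4,8.8,-0.06,0,0,-0.25,5.5],[-0.4,9.3,-0.06,0,0,-0.25,5.5],[-0.4,9.3,-0.06,0,0,-0.25,5.5],[-0.4,9.3,-0.06,0,0,-0.25,5.5]]]'
python3 - <<'E'
from h import *
d=cam("scene"); cv2.imwrite("pics/s4.png",cv2.resize(d["image"][130:330,270:490,::-1],None,fx=3,fy=3,interpolation=cv2.INTER_CUBIC))
for a in((-10,100,.25),(-10,85,.25),(-10,80,.25)): print(a);go(*wp(*a))
E
```

```text
time: 8.45
tool_pos: [0.5098, 0.2265, 0.1426]
tool_rot: [-1.572, -0.251, 0.804]
contact_force: [0.3, 1.0, -6.3]
opening: 0.066
(-10, 100, 0.25)
shift cm [-0.1   0.05  0.03] rot [0.001 0.002 0.002] F [ 0.1  0.6 -5.9] t 8.5
(-10, 85, 0.25)
shift cm [-0.47  1.5   0.04] rot [0.001 0.002 0.002] F [ 0.1  0.6 -5.9] t 8.5
(-10, 80, 0.25)
shift cm [-0.6   1.99  0.04] rot [0.001 0.002 0.002] F [ 0.1  0.6 -5.9] t 8.5
```

View pics/s4.png

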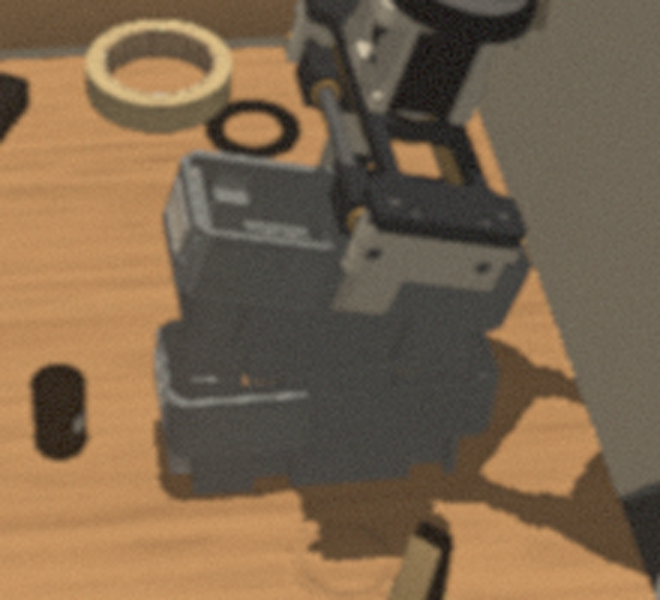

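The crop shows the upper bin tilted, its tongue end (right, 490,330) low over the strap end. I lower it now.

```bash
python3 -m pendant '[[[-0.2,0.5,0.03,0,0,0.002,5.5],[-0.35,1,0.03,0,0,0.002,5.5],[-0.47,1.4,0.03,0,0,0.002,5.5],[-0.55,1.7,0.03,0,0,0.002,5.5],[-0.6,1.95,0.03,0,0,0.002,5.5],[-0.6,1.99,0.03,0,0,0.002,5.5],[-0.6,1.99,0.03,0,0,0.002,5.5]]]'
python3 - <<'E'
from h import *
for a in((-10,80,.25),(-5,79.5,.25),(0,79,.25)): print(a);go(*wp(*a))
E
```

```text
time: 9.2
tool_pos: [0.5083, 0.2258, 0.1209]
tool_rot: [-1.571, -0.248, 0.804]
contact_force: [0.7, -0.2, -6.1]
opening: 0.066
(-10, 80, 0.25)
shift cm [ 0.11 -0.1  -0.03] rot [-0.     0.001 -0.002] F [ 0.7 -0.2 -6.1] t 9.2
(-5, 79.5, 0.25)
shift cm [-0.39 -0.17 -0.03] rot [-0.     0.001 -0.002] F [ 0.7 -0.2 -6.1] t 9.2
(0, 79, 0.25)
shift cm [-0.88 -0.25 -0.03] rot [-0.     0.001 -0.002] F [ 0.7 -0.2 -6.1] t 9.2
```

```bash
python3 -m pendant '[[[-0.15,-0.12,-0.03,0,0,0,5.5],[-0.35,-0.17,-0.03,0,0,0,5.5],[-0.5,-0.2,-0.03,0,0,0,5.5],[-0.65,-0.22,-0.03,0,0,0,5.5],[-0.8,-0.24,-0.03,0,0,0,5.5],[-0.88,-0.25,-0.03,0,0,0,5.5],[-0.88,-0.25,-0.03,0,0,0,5.5],[-0.88,-0.25,-0.03,0,0,0,5.5]]]'
python3 - <<'E'
from h import *
for th in(.25,.2,.15,.1,.05,.0): a=(.3,61+67*np.sin(th),th);print(a);go(*wp(*a))
E
```

```text
time: 10.0
tool_pos: [0.5022, 0.219, 0.1212]
tool_rot: [-1.571, -0.248, 0.804]
contact_force: [0.5, 0.5, -6.5]
opening: 0.0659
(0.3, np.float64(77.57606527005304), 0.25)
shift cm [-0.07  0.14  0.  ] rot [-0.     0.001 -0.002] F [ 0.5  0.5 -6.5] t 10.0
(0.3, np.float64(74.31084516326911), 0.2)
shift cm [0.07 0.46 0.  ] rot [-0.     0.001  0.048] F [ 0.5  0.5 -6.5] t 10.0
(0.3, np.float64(71.01235487573115), 0.15)
shift cm [0.21 0.78 0.  ] rot [-0.     0.001  0.098] F [ 0.5  0.5 -6.5] t 10.0
(0.3, np.float64(67.68883891533748), 0.1)
shift cm [0.35 1.12 0.  ] rot [-0.     0.001  0.148] F [ 0.5  0.5 -6.5] t 10.0
(0.3, np.float64(64.34860434113544), 0.05)
shift cm [0.48 1.47 0.  ] rot [-0.     0.001  0.198] F [ 0.5  0.5 -6.5] t 10.0
(0.3, np.float64(61.0), 0.0)
shift cm [0.62 1.84 0.  ] rot [-0.     0.001  0.248] F [ 0.5  0.5 -6.5] t 10.0
```

```bash
python3 -m pendant '[[[-0.07,0.14,0,0,0.001,0,5.5],[0,0.3,0,0,0.001,0.024,5.5],[0.07,0.46,0,0,0.001,0.048,5.5],[0.14,0.62,0,0,0.001,0.073,5.5],[0.21,0.78,0,0,0.001,0.098,5.5],[0.28,0.95,0,0,0.001,0.123,5.5],[0.35,1.12,0,0,0.001,0.148,5.5],[0.35,1.12,0,0,0.001,0.148,5.5]]]'
python3 - <<'E'
from h import *
for th in(.1,.05,.0): a=(.3,61+67*np.sin(th),th);print(a);go(*wp(*a))
E
```

```text
time: 10.8
tool_pos: [0.5069, 0.2239, 0.1109]
tool_rot: [-1.571, -0.099, 0.804]
contact_force: [0.0, -0.3, -6.1]
opening: 0.0656
(0.3, np.float64(67.68883891533748), 0.1)
shift cm [-0.07 -0.03 -0.  ] rot [-0.     0.001 -0.001] F [ 0.  -0.3 -6.1] t 10.8
(0.3, np.float64(64.34860434113544), 0.05)
shift cm [ 0.12  0.3  -0.  ] rot [-0.     0.001  0.049] F [ 0.  -0.3 -6.1] t 10.8
(0.3, np.float64(61.0), 0.0)
shift cm [ 0.3   0.64 -0.  ] rot [-0.     0.001  0.099] F [ 0.  -0.3 -6.1] t 10.8
```

```bash
python3 -m pendant '[[[0,0.1,0,0,0.001,0.02,5.5],[0.08,0.25,0,0,0.001,0.04,5.5],[0.16,0.38,0,0,0.001,0.06,5.5],[0.24,0.52,0,0,0.001,0.08,5.5],[0.3,0.64,0,0,0.001,0.099,5.5],[0.3,0.64,0,0,0.001,0.099,5.5],[0.3,0.64,0,0,0.001,0.099,5.5]]]'
python3 - <<'E'
from fit import *
go(*wp(.3,60,0)); d=cam("scene"); w=cloud(d); np.save("s5.npy",w)
cv2.imwrite("pics/s5.png",cv2.resize(d["image"][160:320,290:470,::-1],None,fx=4,fy=4,interpolation=cv2.INTER_CUBIC))
print("rim",uv(w,.13,.148,vl=.04))
E
```

```text
time: 11.5
tool_pos: [0.5089, 0.2261, 0.105]
tool_rot: [-1.571, -0.001, 0.802]
contact_force: [0.0, -0.4, -6.3]
opening: 0.0653
shift cm [ 0.07  0.11 -0.01] rot [-0.    -0.     0.001] F [ 0.  -0.4 -6.3] t 11.5
rim (1245, array([[-91.2, -90.2,  89.3,  90.6],
       [-36. , -34.8,  34.5,  38.1]]), 'rect', array([-0.3,  1.1]), array([ 73.9, 181.8]), 89.9)
```

View pics/s5.png

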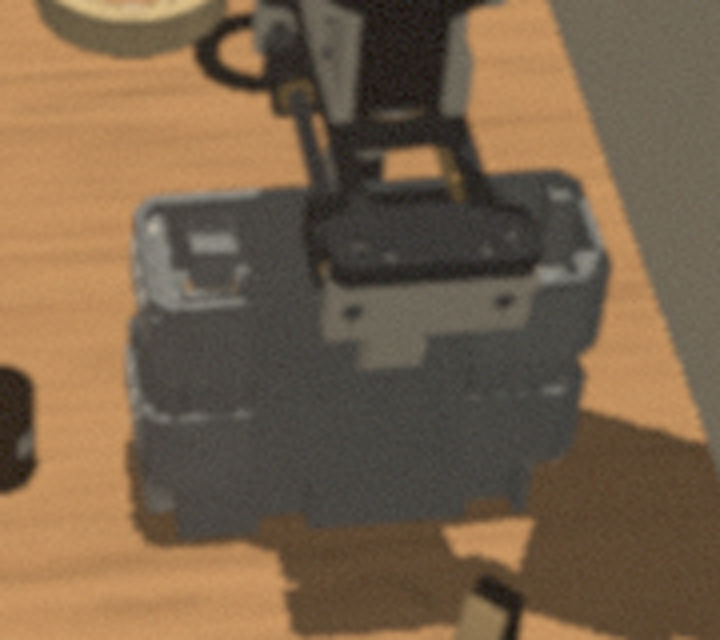

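Level, with the upper bin just above its seat (left end 135,250; right end 605,260) and still carrying its full weight. By the camera it is about 1 mm too far forward, so I move back 0.6 mm and lower until the weight comes off.

```bash
python3 -m pendant '[[[0.05,0.05,0,0,0,0,5.5],[0.06,0.1,0,0,0,0,5.5],[0.06,0.14,0,0,0,0,5.5],[0.06,0.18,0,0,0,0,5.5],[0.06,0.18,0,0,0,0,5.5]]]'
python3 -c "
from fit import *
go(*wp(0,60,0)); print(np.round(pose()[2]['torque'],2))
w=cloud(cam('scene'));print(uv(w,.13,.148,vl=.04))"
```

```text
time: 12.05
tool_pos: [0.5094, 0.2265, 0.1039]
tool_rot: [-1.571, -0.001, 0.802]
contact_force: [-1.9, -0.1, -0.2]
opening: 0.0657
shift cm [ 0.04 -0.    0.  ] rot [ 0.    -0.001  0.001] F [-1.9 -0.1 -0.2] t 12.05
[-0.09  0.22 -0.02]
(1197, array([[-91.7, -90.7,  88.9,  90.8],
       [-35.6, -34.6,  34.8,  37.9]]), 'rect', array([-0.4,  1.2]), array([182.6,  73.3]), 0.3)
```

The weight came off exactly at z0 = 60 mm, so it is seated. I release and retreat upward.

```bash
python3 -m pendant '[[[0,0.03,0,0,0,0,5.5],[0,0.03,0,0,0,0,7.0],[0,0.03,0,0,0,0,8.0],[0,0.03,0,0,0,0,9.18],[0,0.03,0,0,0,0,9.18],[0,0.03,0,0,0,0,9.18],[0,-1,0,0,0,0,9.18],[0,-3,0,0,0,0,9.18],[0,-6,0,0,0,0,9.18],[0,-10,0,0,0,0,9.18],[0,-14,0,0,0,0,9.18],[0,-18,0,0,0,0,9.18],[0,-18,0,0,0,0,9.18],[0,-18,0,0,0,0,9.18],[0,-18,0,0,0,0,9.18]]]'
python3 - <<'E'
from fit import *
d=cam("scene"); w=cloud(d); T=cloud(cam("top"))
cv2.imwrite("pics/s6.png",cv2.resize(d["image"][130:390,270:490,::-1],None,fx=2.3,fy=2.3,interpolation=cv2.INTER_CUBIC))
c=np.array([.5113,.2285])
for n,W in(("S",w),("T",T)):
    print(n,uv(W,.13,.148,vl=.04))
    m=(W[...,2]>.134)&(W[...,2]<.148); p=W[m]; q=p[:,:2]-c; u=q@U;v=q@V
    k=(abs(u)<.1)&(abs(v)<.04); A=np.c_[u[k],v[k],np.ones(k.sum())]
    print("plane",np.round(np.linalg.lstsq(A,p[k,2],rcond=None)[0],4))
W=cloud(cam("wrist")); print("W",uv(W,.13,.148,vl=.04)); save(cam("wrist"),"w6")
S0=np.load("scene0.npy")
print("px 0->now mouthpiece/can/driver", [np.round((S0[y,x],w[y,x]),3).tolist() for x,y in((409,312),(290,255),(330,367))])
E
```

```text
time: 13.6
tool_pos: [0.5086, 0.2261, 0.2824]
tool_rot: [-1.57, 0.001, 0.802]
contact_force: [0.0, 0.3, -0.7]
opening: 0.0918
S (1726, array([[-91.7, -90.4,  88.4,  90.1],
       [-36.5, -35.2,  33.3,  34.9]]), 'rect', array([-0.7, -0.7]), array([ 71.2, 181.8]), 89.8)
plane [0.001  0.0052 0.1388]
T (683, array([[-88.3, -87.9, -16.7, -14.7],
       [-33.2, -32.9,  32.9,  33.1]]), 'rect', array([-51.5,   0. ]), array([66.4, 73.5]), 89.9)
plane [ 0.0098 -0.0031  0.1401]
W (3589, array([[-85.7, -85. ,  92.6,  93.7],
       [-34. , -33.6,  32.2,  32.7]]), 'rect', array([ 4. , -0.7]), array([ 66.5, 179.4]), 89.8)
px 0->now mouthpiece/can/driver [[[0.399, 0.308, 0.076], [0.4, 0.306, 0.073]], [[0.637, 0.306, 0.04], [0.636, 0.307, 0.042]], [[0.451, 0.427, 0.021], [0.451, 0.427, 0.022]]]
```

View pics/s6.png

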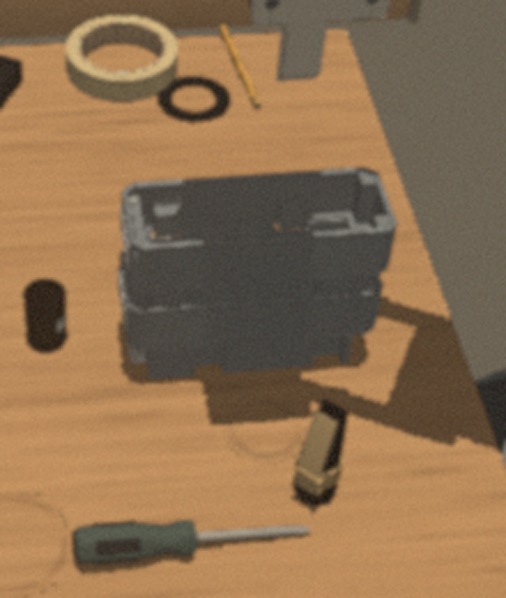

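View pics/w6.png

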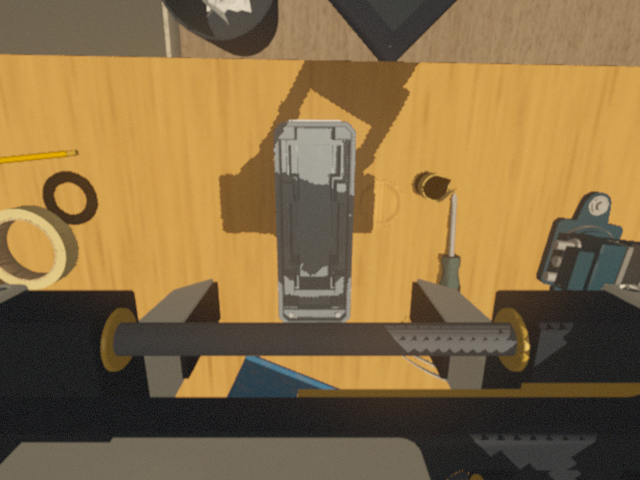

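The stack stands level and released. The scene crop and the wrist view show the bins aligned, at (255,270) and (315,220). The mouthpiece, can and screwdriver have not moved, and the gripper is clear above.

```bash
python3 -c "
from cell import robot; print(robot.hand_in())"
```

```text
the job is handed in; nothing more can be done
None
```

The bins are stacked and the job is handed in at about 14 s of robot time. I lifted the upper bin straight out (about 15 cm) and turned it half a turn. I tilted it 0.25 rad with the tongue end low, slid the tongue in under the strap, levelled the bin and lowered it. Then I let go and retreated upward.

**Seating:**
- The bin's weight came off exactly at the 60 mm stacked height.
- The rim sits at about 140 mm and is level within 0.01 rad.
- The rim is about 19 mm above its nested height in the top view, where 18 mm is expected.

**Alignment:** The upper bin's centre is between 0 and 1 mm toward the strap from the lower one. That puts the tongue tip at about 86 mm, under the strap.

**Bystanders:** The mouthpiece, can and screwdriver read the same positions as at the start, within about 3 mm.

**Disagreements and gaps:**
- The cameras differ by 2 to 4 mm along the bin, so I compared positions only within the same camera.
- The wrist camera's centre was 4 mm off the others in the last view.
- I could not see the tongue under the strap or the rod inside the lower bin directly. The tongue position is worked out from the bin's pose, and the rod is assumed still in place because the lower bin did not visibly move.

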